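Fit the slot nozzle to the frame heater and switch it on

TASK

Get the frame heater ready for warming a spectacle frame: fit the flat slot nozzle to its sloping outlet - lugs into the slots, press down against the spring, turn it clockwise about a quarter turn and let it spring up so that it is locked - and let go of it. Then push the toggle switch over to the rear to start the fan. Leave the round nozzle, the spectacles and the spray bottle where they are.

Things in the scene. Friction and masses are not known exactly. Their poses are not given: they have to be found in the camera images.
- slot_nozzle: Loose bare-steel hot-air nozzle with a flat mouth, 98 mm tall, 84 to 168 g, standing foot down on the bench. Origin: centre of the foot's underside; z up its axis to the mouth. Foot: round tube, diameter 40 mm, z 0 to 28 mm, with two bayonet lugs; thin flange of diameter 51 mm at z 24 to 28 mm; above, it flattens to the slot-shaped mouth. Same after half a turn.
- nozzle_flat (a point): Centre of the slot nozzle's flat part (77 mm above its foot, on its axis), the part to grip: z 56 to 98 mm, parallel faces 16 mm apart along the nozzle's x, 60 mm wide along its y. Below z 56 mm it gets thicker, up to 40 mm at z 28 mm. Axes as the nozzle's.
- nozzle_lug (a point): Middle of one of the slot nozzle's two opposite lugs, at its foot on the +x side (the other is on -x): the sides that the flat faces look to. Each is 10 mm wide, 6 mm thick (z 1 to 7 mm) and reaches 28 mm from the axis.
- outlet: Aluminium bayonet collar on the sloping panel of the white frame heater, outer diameter 74 mm, 26 mm tall. Origin: on its axis at panel level. z: out along the axis, leaning 30 degrees from vertical to the heater's front, which roughly faces the robot; x: up the slope, to the rear; y: across, level. Bore between the lips 44 mm; lips at z 18 to 26 mm; below them room for lugs out to 30 mm.
- entry_slot (a point): Middle of one of the two opposite slots for the lugs, in the collar's top face (z 26 mm), 80 degrees from the outlet's x towards its y; the other is at 260 degrees. Each is 13 mm wide at the bore, 18 mm at its outer end, and reaches 30 mm from the axis. From here pressed-down lugs turn only clockwise, seen looking into the outlet.
- spring_ring (a joint): Sprung flat ring inside the collar, under the nozzle's foot; value = how far it is pressed (m). Free (0) its top is at outlet z 20 mm; 2 N at first, rising 0.9 N per mm, stop at 14 mm (foot at z 6 mm, 14 N). The lugs pass under the lips with the nozzle's underside at outlet z 10 mm or lower; 7 to 9 mm is good. Locked, it stays 5 mm pressed.
- rest_notch (a point): Roof of one of the two opposite rest notches, 4 mm deep, under the lips on the outlet's +x (this one) and -x, 80 degrees clockwise from the slots. The lugs rise into them when the nozzle is let up: it is locked, underside at outlet z 15 mm, its x along the outlet's x (either way round), flat mouth across the heater. Solid stops end the turn about 5 degrees further.
- fan_switch (a joint): Toggle switch of the heater: 0 = off, leaning to the front; 0.9 rad = on, leaning to the rear (the outlet's uphill side). It stays where it is left; about 1.5 N at the tip moves it. Hinge axis along the outlet's y.
- switch_tip (a point): Near the end of the aluminium bat-handle lever, 11 mm thick, on the level ledge (55 mm above the bench) at the heater's front, 60 mm to the outlet's +y side of its middle. 42 mm from the hinge, which is 61 mm above the bench and 151 mm in front of the outlet's origin; the end is 4 mm beyond. It leans 0.45 rad either way. A fixed knob, 20 mm tall, stands 115 mm to its side.
- round_nozzle: Bystander: steel nozzle with the same lugged foot but a round snout 25 mm in diameter, 80 mm tall, standing on the bench. Origin: centre of its underside. It and the slot nozzle stand one at each side of the heater, either way round.
- spectacles: Bystander: dark folded spectacles, 130 mm wide, 25 mm tall, lying in an open grey job tray (150 by 200 mm, 28 mm tall). Origin: centre of the underside.
- spray_bottle: Bystander: small clear lens-spray bottle, 42 mm in diameter, 125 mm tall, standing on the bench. Origin: centre of the underside.
Not all that is in view belongs to the job. Leave any blue or red look-alike of the slot_nozzle alone.

How it is judged:
On the way, in this order (a step that is already met when the one before it is completed fails the run):
1. the slot nozzle is locked in the outlet and let go (distance between slot_nozzle and outlet below 0.018 m and z of slot_nozzle in the frame of outlet between 0.0125 and 0.0175 m and angle between the x axis of slot_nozzle and the x axis of outlet, either way round below 0.2 rad and angle between the z axis of slot_nozzle and the z axis of outlet, either way round below 0.12 rad and contact force between slot_nozzle and the fingers below 0.3 N), for 0.2 s.
2. the toggle switch is pushed over to the rear (value of joint fan_switch above 0.7 rad), for 0.1 s.
At the end, for the whole second after the job is handed in: Slot nozzle at rest, locked in the outlet and released: underside 12.5 to 17.5 mm out along the outlet's z, origin within 18 mm of the outlet's, x within 0.2 rad of the outlet's x (either way round), axis within 0.12 rad of the outlet's; toggle switch beyond 0.7 rad; bystanders in place (distance between slot_nozzle and outlet below 0.018 m and z of slot_nozzle in the frame of outlet between 0.0125 and 0.0175 m and angle between the x axis of slot_nozzle and the x axis of outlet, either way round below 0.2 rad and angle between the z axis of slot_nozzle and the z axis of outlet, either way round below 0.12 rad and linear speed of slot_nozzle below 0.02 m/s and value of joint fan_switch above 0.7 rad); the robot touches nothing.
It fails at once if the round nozzle is moved by more than 20 mm (distance of round_nozzle from where it was at the start of the episode above 0.02 m).
It fails at once if the spectacles are moved by more than 20 mm (distance of spectacles from where it was at the start of the episode above 0.02 m).
It fails at once if the spray bottle is moved by more than 20 mm (distance of spray_bottle from where it was at the start of the episode above 0.02 m).
It also fails if it takes over 58 s, if anything falls off the work surface, if the arm or the gripper's body presses on something with over 40 N, if the wrist force passes 120 N, or if a joint passes its speed limit or range.

ROBOT

A 6-joint arm with a two-finger parallel gripper is mounted at the origin on the work surface. World frame = base frame: x ahead of the robot, y to its left, z up, the work surface at z = 0. Lengths are in m, angles in rad, forces in N, time in s.
With the tool pointing down it reaches from about 0.375 to 0.975 m from the base axis. Payload 3.8 kg.
Tool frame: the origin (TCP) lies at the very end of the fingers, on their centre line; the grasp point (between the pads) lies 19 mm behind it; z points along the fingers, y is the line along which they close (so a half turn about z gives the same grasp; the last joint's range is limited). The gripper opens to 85 mm and grips with 20 to 120 N. Pads are 22 mm wide; open, the fingers measure 114 mm over their backs; the gripper's body (76 mm by 85 mm) begins 54 mm behind the grasp point. The pads swing forward as they close: fully open they stand 13 mm farther back than shut.
Start: joints at [1.08, 0.264, 1.604, -0, 1.274, -0.037], TCP at [0.296, 0.607, 0.231] pointing down, gripper open.
Joint ranges: [-2.63, 2.63], [-0.94, 2.18], [0.31, 2.57], [-1.31, 4.45], [0, 2.66], [-2.55, 2.55]. Speed limits (rad/s): [2.57, 2.57, 3.14, 3.14, 3.14, 3.14].

INTERFACE

Orientations are given as a rotation vector (axis times angle).
In Python, from workcell import read_state, read_camera, calibration, finish_job gives the robot as it stands.
- The arm moves only by the tool step_arm, never from a script. Its argument "commands" is a list of rows, each an object of numbers: "fingers": the gripper's target within -1 to 1 (shut at 1, half-way at 0, fully open at -1); "dx", "dy", "dz": the shift along the tool's x, y, z in m; "roll": the turn about the tool's z in degrees. In form: [{"fingers": .., "dx": .., "dy": .., "dz": .., "roll": ..}, ...]. A call has 1 to 8 rows; each row is the pose to reach, as a shift and turn from the pose commanded when the call began, along the tool's axes at that moment; what a row does not reach only later rows make up. A row lasts 1/8 s, in which the tool goes at most 62.5 mm and 10.7 degrees, less where a joint would pass 70% of its speed; a pose out of reach is approached as far as the arm can. A call with a gripper value outside its range is refused whole. The fingers move at their own pace and stop on an object; "squeeze" is the grip in N (left out, the last holds). Time passes only in rows, so rows that repeat a pose let the fingers close. It gives the time, the measured TCP pose, the force, the opening and the grip force at its end, in the units of the state.
- read_state(): the state, without advancing time (a new reading comes with each control period).
- read_camera(name): name is "scene" or "top"; returns (picture, depth): 400x640x3 uint8, blue, green, red; 400x640 float32, m along the optical axis (not along the pixel's ray), 0 where there is no reading.
- calibration(name): a dict with "intrinsics" (3x3 intrinsics, pixels), "k1" (the pictures are not rectified: a ray, as slopes to the right and down, at radius r is drawn at 1 + k1 r^2 times it, then the intrinsics apply), "world_to_cam" (4x4, takes a point from world to camera coordinates). Camera axes: x right, y up, looking along -z (the intrinsics and any distortion apply to the point x, -y, -z); pixel columns grow to the right and rows downward; lengths in m; the calibration is good to about 2 mm. A picture is of the moment at which its call begins. calibration takes no time and is no camera call.
- finish_job(): hands the job in; it is judged then, once.
The state is a dict: "time": time; "q": joint angles; "joint_vel": joint speeds; "joint_torque": joint torques, N m; "tool_pos": TCP position; "tcp_rot": TCP orientation; "wrist_force": force on the tool from outside, world axes, zero at the start; "torque": the same for the moment, N m; "width": opening from 0.0 (shut) to 1.0 (fully open); "grip_force": force on a finger pad.
Only numpy, scipy, OpenCV 4.12 (cv2) and the standard library are available. Lean on these libraries where they do the work, as an engineer would, in place of code of your own. Each camera call takes 0.05 s, during which the arm holds its last target. There are 200 camera calls.

## Working session

There is one attempt and no reset: what is moved stays moved. The work goes in short steps, Python scripts to look and compute and a tool call to move; the robot and the scene stay as the last step left them, time stands still between calls to the robot, and variables do not carry over. Pictures are saved under pics/ and viewed, at most 10 in all, crops included, and the job is handed in when it is done.

Besides the shell and the picture viewer there is one more tool, called after "Request:" as name(argument=value, ...), one argument or row to a line, values as JSON. step_arm: Moves the arm, as the interface text tells. Its arguments: {"type":"object","properties":{"commands":{"type":"array","items":{"type":"object","properties":{"fingers":{"type":"number"},"dx":{"type":"number"},"dy":{"type":"number"},"dz":{"type":"number"},"roll":{"type":"number"}}}},"squeeze":{"type":"number"}},"required":["commands"]}

```bash
mkdir -p pics; cat > h.py <<'E'
import numpy as np, cv2
from workcell import *
from scipy.spatial.transform import Rotation as R
def cloud(name, dep):
    c=calibration(name); K=np.array(c["intrinsics"]); k1=c["k1"]; T=np.linalg.inv(np.array(c["world_to_cam"]))
    v,u=np.mgrid[:400,:640].astype(np.float64)
    p=np.stack([u.ravel(),v.ravel()],1)[:,None]
    s=cv2.undistortPoints(p,K,np.array([k1,0,0,0.])).reshape(400,640,2)
    P=np.stack([s[...,0]*dep,-s[...,1]*dep,-dep,np.ones_like(dep)],-1)
    return (P@T.T)[...,:3]
def snap(name,tag):
    im,d=read_camera(name); cv2.imwrite(f"pics/{tag}.png",im); W=cloud(name,d); np.savez(f"{tag}.npz",im=im,d=d,W=W); return im,d,W
E
python3 - <<'E'
from h import *
a=snap("scene","s0")[0]; b=snap("top","t0")[0]
print(read_state())
for n in("scene","top"): print(np.linalg.inv(np.array(calibration(n)["world_to_cam"])).round(3))
E
```

```text
{'time': 0.1, 'q': array([ 1.08013677e+00,  2.64656742e-01,  1.60524715e+00, -6.65690208e-06,
        1.27366988e+00, -3.69274101e-02]), 'joint_vel': array([ 0.00025513, -0.00029542, -0.0044466 ,  0.00150992, -0.00145747,
       -0.00145413]), 'joint_torque': array([ 9.89324435e-04, -5.16707039e+01, -3.68588161e+01,  1.87132878e-04,
        6.20775667e-03,  3.28623435e-05]), 'tool_pos': array([0.29558045, 0.60611553, 0.23009546]), 'tcp_rot': array([-7.06504639e-01, -3.06059467e+00,  3.00639758e-03]), 'wrist_force': array([ 0.12129705,  0.12895249, -0.77534926]), 'torque': array([-0.04277364, -0.00514507,  0.00091704]), 'grip_force': 0.0, 'width': 0.9998653731562925}
[[-0.64  -0.618  0.457  0.987]
 [ 0.768 -0.517  0.377  0.372]
 [ 0.003  0.592  0.806  0.919]
 [ 0.     0.     0.     1.   ]]
[[-0.075  0.977 -0.2    0.262]
 [-0.997 -0.073  0.018  0.02 ]
 [ 0.003  0.201  0.98   1.299]
 [ 0.     0.     0.     1.   ]]
```

View pics/s0.png

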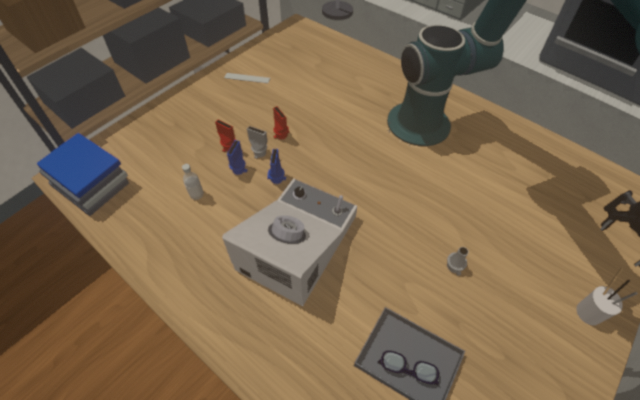

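View pics/t0.png

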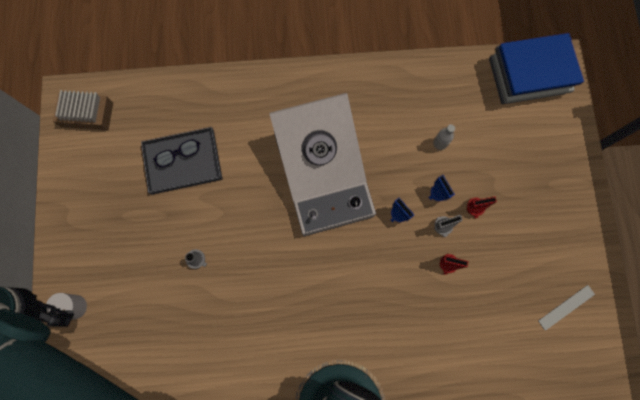

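The candidates for slot_nozzle in the top view are grey at (447,226), blue at (401,211) and (441,188), and red at (481,206) and (453,264). The grey one fits bare steel; the small grey object at (194,259) has a round snout, so it is round_nozzle. I'll confirm in an enlarged crop.

```bash
python3 - <<'E'
from h import *
s=np.load("s0.npz");t=np.load("t0.npz")
a=cv2.resize(s["im"][95:195,200:300],(400,400),interpolation=3);b=cv2.resize(t["im"][165:285,390:510],(400,400),interpolation=3)
cv2.imwrite("pics/c1.png",np.clip(np.hstack([a,b])*1.6,0,255).astype(np.uint8))
hs=[]
for n,z in(("s",s),("t",t)):
    W=z["W"];ok=z["d"]>0
    hsv=cv2.cvtColor(z["im"],cv2.COLOR_BGR2HSV)
    m=ok&(W[...,2]>.01)&(W[...,2]<.115)&(np.hypot(W[...,0]-W[226 if n=="t" else 142,447 if n=="t" else 258,0],W[...,1]-W[226 if n=="t" else 142,447 if n=="t" else 258,1])<.05)
    g=m&(hsv[...,1]<90)
    P=W[g]; print(n,len(P),P.mean(0).round(4),P.min(0).round(3),P.max(0).round(3))
    top=P[P[:,2]>.085]; print("top",len(top),top.mean(0).round(4)); 
    c=top[:,:2]-top[:,:2].mean(0);w,v=np.linalg.eigh(c.T@c/len(c));print(np.sqrt(w).round(4),v[:,1].round(3),np.degrees(np.arctan2(v[1,1],v[0,1])).round(1))
T=t["W"]
for nm,(u,v) in dict(b1=(401,211),b2=(441,188),r1=(481,206),r2=(453,264),round=(194,259),bot=(444,137),specs=(178,152),knob=(355,202),sw=(312,215),collar=(320,148)).items(): print(nm,T[v-3:v+4,u-3:u+4].reshape(-1,3)[T[v-3:v+4,u-3:u+4,2].argmax()].round(3))
# panel plane
W=T;m=(t["d"]>0)&(W[...,2]>.07);
vv,uu=np.mgrid[:400,:640];m&=(uu>270)&(uu<372)&(vv>92)&(vv<190)&(np.hypot(uu-320,vv-148)>24)
P=W[m];c=P.mean(0)
for _ in range(4):
    n=np.linalg.svd(P-P.mean(0),full_matrices=False)[2][2]; c=P.mean(0); P=P[np.abs((P-c)@n)<.003]
n*=np.sign(n[2]);print("panel",len(P),n.round(4),c.round(4),np.degrees(np.arccos(n[2])))
hd=(W-c)@n
r=(t["d"]>0)&(np.hypot(uu-320,vv-148)<24)&(hd>.022)&(hd<.030)
for nmm,Wx in(("t",W),("s",s["W"])):
    hx=(Wx-c)@n; rr=(hx>.021)&(hx<.031)&(np.linalg.norm(Wx-W[r].mean(0),axis=-1)<.05)
    Q=Wx[rr]; ex=np.array([-n[0]*n[2],-n[1]*n[2],1-n[2]**2]);ex/=np.linalg.norm(ex);ey=np.cross(n,ex)
    q=np.stack([(Q-c)@ex,(Q-c)@ey],1).astype(np.float32)
    (cx,cy),rad=cv2.minEnclosingCircle(q);A=np.c_[q,np.ones(len(q))];
    o=c+ex*cx+ey*cy; print(nmm,len(Q),"origin",o.round(4),"rad",rad,"mean",(c+ex*q[:,0].mean()+ey*q[:,1].mean()).round(4),"ex",ex.round(3),"ey",ey.round(3))
E
```

```text
s 449 [ 0.449  -0.3051  0.0639] [ 0.422 -0.341  0.01 ] [ 0.468 -0.279  0.103]
top 133 [ 0.4446 -0.3077  0.0957]
[0.0053 0.018 ] [-0.275  0.961] 106.0
t 365 [ 0.4374 -0.3099  0.0682] [ 0.416 -0.344  0.012] [ 0.466 -0.28   0.105]
top 162 [ 0.44   -0.3111  0.0986]
[0.0048 0.0183] [-0.231  0.973] 103.3
b1 [ 0.479 -0.198  0.103]
b2 [ 0.534 -0.305  0.101]
r1 [ 0.48  -0.387  0.104]
r2 [ 0.339 -0.305  0.104]
round [0.399 0.34  0.086]
bot [ 0.671 -0.334  0.097]
specs [0.703 0.386 0.035]
knob [0.262 0.02  1.299]
sw [0.475 0.035 0.107]
collar [0.262 0.02  1.299]
panel 3563 [-0.4885 -0.0978  0.8671] [0.6702 0.0086 0.1272] 29.879922125265953
t 431 origin [0.6528 0.0042 0.1168] rad 0.037068482488393784 mean [0.6532 0.0039 0.1171] ex [0.85  0.17  0.498] ey [-0.196  0.981  0.   ]
s 332 origin [0.6535 0.0038 0.1172] rad 0.03819885104894638 mean [0.6557 0.0061 0.1187] ex [0.85  0.17  0.498] ey [-0.196  0.981  0.   ]
```

View pics/c1.png

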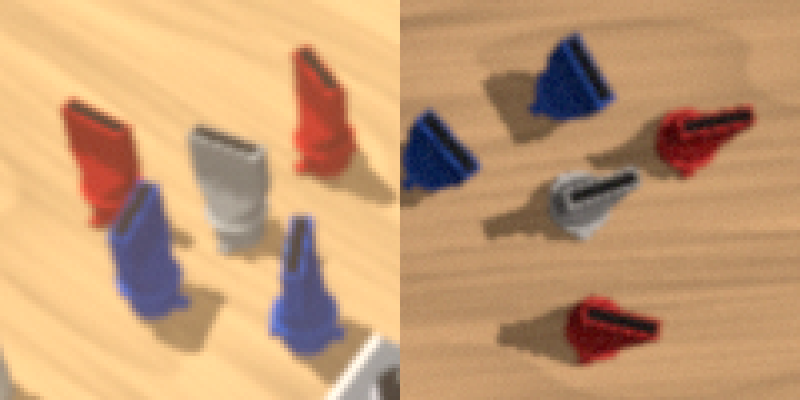

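The crop shows the grey slot nozzle alone in the middle of the four coloured look-alikes, with its mouth line in the top crop at about (600,187). The tool can only roll, not tilt, so I'll let the nozzle pivot 30° between the pads by tilting it on the bench. First I'll go above it.

```bash
cat >> h.py <<'E'
def go(target,yhead=None):
    "tool-axis shift to a world TCP target; roll so that tool y points along heading yhead (deg)"
    s=read_state(); M=R.from_rotvec(s["tcp_rot"]).as_matrix(); d=M.T@(np.array(target)-s["tool_pos"])
    h=np.degrees(np.arctan2(M[1,1],M[0,1]))
    print("t",round(s["time"],2),"pos",s["tool_pos"].round(4),"yhead",h.round(2),"tilt",np.degrees(np.arccos(-M[2,2])).round(2),"q6",s["q"][5].round(2),"F",s["wrist_force"].round(1),"w",round(s["width"],3),"| dxyz",d.round(4),"roll",None if yhead is None else round((h-yhead+180)%360-180,2))
E
python3 -c "
from h import *
go([.442,-.309,.2],14.5)"
```

```text
t 0.1 pos [0.2956 0.6061 0.2301] yhead 64.0 tilt 0.11 q6 -0.04 F [ 0.1  0.1 -0.8] w 1.0 | dxyz [-0.5327 -0.7583  0.0316] roll 49.5
```

Request:
step_arm(
  commands=[
    {"fingers": -0.1, "dx": -0.532, "dy": -0.758, "dz": 0.03, "roll": 49.5},
    {"fingers": -0.1, "dx": -0.532, "dy": -0.758, "dz": 0.03, "roll": 49.5},
    {"fingers": -0.1, "dx": -0.532, "dy": -0.758, "dz": 0.03, "roll": 49.5},
    {"fingers": -0.1, "dx": -0.532, "dy": -0.758, "dz": 0.03, "roll": 49.5},
    {"fingers": -0.1, "dx": -0.532, "dy": -0.758, "dz": 0.03, "roll": 49.5},
    {"fingers": -0.1, "dx": -0.532, "dy": -0.758, "dz": 0.03, "roll": 49.5},
    {"fingers": -0.1, "dx": -0.532, "dy": -0.758, "dz": 0.03, "roll": 49.5},
    {"fingers": -0.1, "dx": -0.532, "dy": -0.758, "dz": 0.03, "roll": 49.5},
  ],
  squeeze=40,
)

```text
time: 1.1
tool_pos: [0.3743, 0.1113, 0.2149]
tcp_rot: [1.922, 2.484, 0.0]
wrist_force: [0.6, -0.4, -0.0]
width: 0.551
grip_force: 0.0
```

```bash
python3 -c "
from h import *
go([.442,-.309,.2],14.5)"
```

```text
t 1.1 pos [0.3743 0.1113 0.2149] yhead 14.54 tilt 0.03 q6 -0.03 F [ 0.6 -0.4 -0. ] w 0.551 | dxyz [-0.4238 -0.04    0.0149] roll 0.04
```

Request:
step_arm(
  commands=[
    {"fingers": -0.1, "dx": -0.42, "dy": -0.04, "dz": 0.015},
    {"fingers": -0.1, "dx": -0.42, "dy": -0.04, "dz": 0.015},
    {"fingers": -0.1, "dx": -0.42, "dy": -0.04, "dz": 0.015},
    {"fingers": -0.1, "dx": -0.42, "dy": -0.04, "dz": 0.015},
    {"fingers": -0.1, "dx": -0.42, "dy": -0.04, "dz": 0.015},
    {"fingers": -0.1, "dx": -0.42, "dy": -0.04, "dz": 0.015},
    {"fingers": -0.1, "dx": -0.42, "dy": -0.04, "dz": 0.015},
    {"fingers": -0.1, "dx": -0.42, "dy": -0.04, "dz": 0.015},
  ],
)

```text
invalid input
```

```bash
python3 -c "
from h import *
go([.442,-.309,.062],14.5)"
```

```text
t 1.1 pos [0.3743 0.1113 0.2149] yhead 14.54 tilt 0.03 q6 -0.03 F [ 0.6 -0.4 -0. ] w 0.551 | dxyz [-0.4238 -0.0401  0.1529] roll 0.04
```

Request:
step_arm(
  commands=[
    {"fingers": -0.1, "dx": -0.42, "dy": -0.04, "dz": 0.015, "roll": 0},
    {"fingers": -0.1, "dx": -0.42, "dy": -0.04, "dz": 0.015, "roll": 0},
    {"fingers": -0.1, "dx": -0.42, "dy": -0.04, "dz": 0.015, "roll": 0},
    {"fingers": -0.1, "dx": -0.42, "dy": -0.04, "dz": 0.015, "roll": 0},
    {"fingers": -0.1, "dx": -0.42, "dy": -0.04, "dz": 0.015, "roll": 0},
    {"fingers": -0.1, "dx": -0.42, "dy": -0.04, "dz": 0.015, "roll": 0},
    {"fingers": -0.1, "dx": -0.42, "dy": -0.04, "dz": 0.015, "roll": 0},
    {"fingers": -0.1, "dx": -0.42, "dy": -0.04, "dz": 0.015, "roll": 0},
  ],
)

```text
time: 2.1
tool_pos: [0.4408, -0.3063, 0.1993]
tcp_rot: [-1.928, -2.48, 0.001]
wrist_force: [-0.5, 0.7, -0.1]
width: 0.551
grip_force: 0.0
```

```bash
python3 -c "
from h import *
go([.442,-.309,.062],14.5)"
```

```text
t 2.1 pos [ 0.4408 -0.3063  0.1993] yhead 14.28 tilt 0.05 q6 -0.9 F [-0.5  0.7 -0.1] w 0.551 | dxyz [-0.003   0.0006  0.1373] roll -0.22
```

Tracking is good. Now I'll descend and grip.

Request:
step_arm(
  commands=[
    {"fingers": -0.1, "dx": -0.003, "dy": 0, "dz": 0.06, "roll": 0},
    {"fingers": -0.1, "dx": -0.003, "dy": 0, "dz": 0.1, "roll": 0},
    {"fingers": -0.1, "dx": -0.003, "dy": 0, "dz": 0.137, "roll": 0},
    {"fingers": 0.4, "dx": -0.003, "dy": 0, "dz": 0.137, "roll": 0},
    {"fingers": 0.8, "dx": -0.003, "dy": 0, "dz": 0.137, "roll": 0},
    {"fingers": 1, "dx": -0.003, "dy": 0, "dz": 0.137, "roll": 0},
    {"fingers": 1, "dx": -0.003, "dy": 0, "dz": 0.137, "roll": 0},
    {"fingers": 1, "dx": -0.003, "dy": 0, "dz": 0.137, "roll": 0},
  ],
  squeeze=30,
)

```text
time: 3.1
tool_pos: [0.4422, -0.3067, 0.0639]
tcp_rot: [1.923, 2.483, -0.0]
wrist_force: [-0.0, -0.3, -2.1]
width: 0.183
grip_force: 35.2
```

```bash
python3 -c "
from h import *
go([.41,-.14,.062],14.5)"
```

```text
t 3.1 pos [ 0.4422 -0.3067  0.0639] yhead 14.5 tilt 0.08 q6 -0.91 F [-0.  -0.3 -2.1] w 0.183 | dxyz [0.1694 0.0106 0.0017] roll -0.0
```

Request:
step_arm(
  commands=[
    {"fingers": 1, "dx": 0, "dy": 0, "dz": -0.06, "roll": 0},
    {"fingers": 1, "dx": 0, "dy": 0, "dz": -0.115, "roll": 0},
    {"fingers": 1, "dx": 0.06, "dy": 0.01, "dz": -0.115, "roll": 0},
    {"fingers": 1, "dx": 0.12, "dy": 0.01, "dz": -0.115, "roll": 0},
    {"fingers": 1, "dx": 0.165, "dy": 0.01, "dz": -0.09, "roll": 0},
    {"fingers": 1, "dx": 0.165, "dy": 0.01, "dz": -0.05, "roll": 0},
    {"fingers": 1, "dx": 0.165, "dy": 0.01, "dz": -0.01, "roll": 0},
    {"fingers": 1, "dx": 0.165, "dy": 0.01, "dz": 0, "roll": 0},
  ],
  squeeze=30,
)

```text
time: 4.1
tool_pos: [0.4077, -0.1426, 0.0625]
tcp_rot: [-1.919, -2.478, 0.002]
wrist_force: [-18.6, 9.9, 47.3]
width: 0.177
grip_force: 41.9
```

```bash
python3 -c "
from h import *
go([.41,-.14,.062],14.5)"
```

```text
t 4.1 pos [ 0.4077 -0.1426  0.0625] yhead 14.49 tilt 0.41 q6 -0.65 F [-18.6   9.9  47.3] w 0.177 | dxyz [0.0019 0.0029 0.0005] roll -0.01
```

Request:
step_arm(
  commands=[
    {"fingers": 1, "dx": 0.0073, "dy": 0, "dz": -0.0018, "roll": 0},
    {"fingers": 1, "dx": 0.0147, "dy": 0, "dz": -0.0026, "roll": 0},
    {"fingers": 1, "dx": 0.0222, "dy": 0, "dz": -0.0027, "roll": 0},
    {"fingers": 1, "dx": 0.0296, "dy": 0, "dz": -0.0021, "roll": 0},
    {"fingers": 1, "dx": 0.0369, "dy": 0, "dz": -0.001, "roll": 0},
  ],
  squeeze=20,
)

```text
time: 4.72
tool_pos: [0.4008, -0.1079, 0.0641]
tcp_rot: [1.923, 2.484, 0.0]
wrist_force: [-0.6, -0.0, -1.4]
width: 0.184
grip_force: 35.4
```

```bash
python3 -c "
from h import *
go([.41,-.14,.062],14.5)"
```

```text
t 4.72 pos [ 0.4008 -0.1079  0.0641] yhead 14.5 tilt 0.01 q6 -0.58 F [-0.6 -0.  -1.4] w 0.184 | dxyz [-0.0334  0.0008  0.0021] roll 0.0
```

```bash
cat >> h.py <<'E'
def nozcrop(tag,name="scene",half=60,k=6,drop=.05):
    im,d,W=snap(name,tag); c=calibration(name); p=np.append(read_state()["tool_pos"]-[0,0,drop],1)
    q=np.array(c["world_to_cam"])@p; x,y=q[0]/-q[2],-q[1]/-q[2]; f=1+c["k1"]*(x*x+y*y); K=np.array(c["intrinsics"])
    u,v=int(K[0,0]*x*f+K[0,2]),int(K[1,1]*y*f+K[1,2]); u0,v0=max(u-half,0),max(v-half,0)
    cr=im[v0:v+half,u0:u+half]; cv2.imwrite(f"pics/{tag}.png",np.clip(cv2.resize(cr,None,fx=k,fy=k,interpolation=3)*1.6,0,255).astype(np.uint8)); print("crop origin",u0,v0,"scale",k)
    return W,im
E
python3 - <<'E'
from h import *
W,im=nozcrop("s1",half=45,k=8,drop=.02)
s=read_state(); p=s["tool_pos"]
m=(np.hypot(W[...,0]-p[0],W[...,1]-p[1])<.1)&(W[...,2]>.004)&(W[...,2]<p[2]-.004)
P=W[m]; print(len(P)); M=R.from_rotvec(s["tcp_rot"]).as_matrix(); Q=(P-p)@M
for z in np.arange(.005,.065,.01):
    k=abs(Q[:,2]-z)<.005
    if k.sum(): print(z.round(3),k.sum(),Q[k,:2].min(0).round(3),Q[k,:2].max(0).round(3))
E
```

```text
crop origin 273 122 scale 8
406
0.005 158 [-0.041  0.002] [0.056 0.099]
0.015 76 [-0.043  0.009] [0.043 0.097]
0.025 41 [-0.025  0.007] [0.016 0.023]
0.035 60 [-0.031 -0.01 ] [0.018 0.028]
0.045 14 [-0.016  0.011] [0.011 0.024]
0.055 57 [-0.099 -0.093] [0.08  0.056]
```

View pics/s1.png

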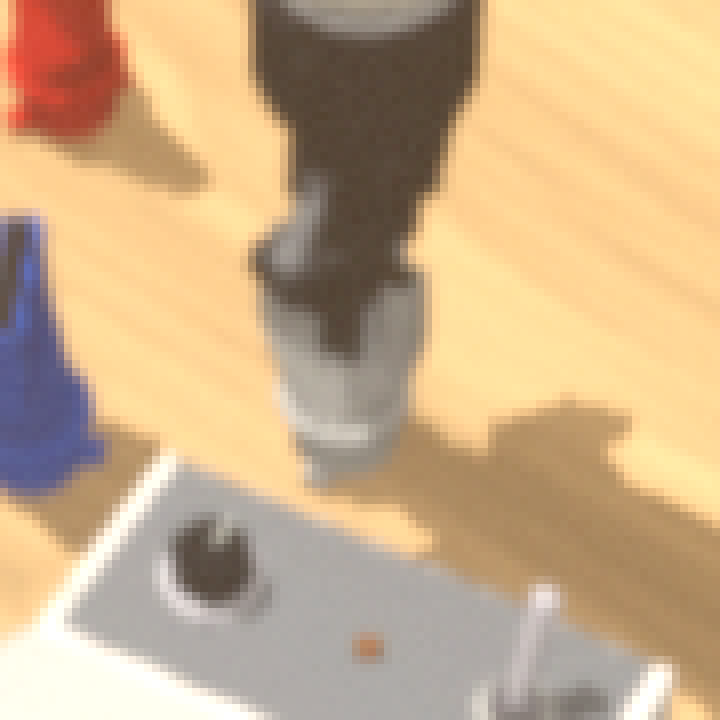

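The crop shows the nozzle held between the fingers, foot at about (340,465), still within about 6° of upright: it slid on the bench instead of pivoting. I'll push its foot against the heater's front ledge edge, between knob and switch, to pivot it. That needs the edge line first.

```bash
python3 - <<'E'
from h import *
W=np.load("t0.npz")["W"];W2=np.load("s0.npz")["W"]
f=np.array([.98,.197,0])  # to rear
l=np.array([-.197,.98,0])
O=np.array([.653,.004,.117])
for W in(W,W2):
    X=(W-O)@f;Y=(W-O)@l;Z=W[...,2]
    for y in(-.04,-.02,0,.02,.04):
        k=(abs(Y-y)<.01)&(Z>.05)&(Z<.062)&(X<-.08)
        print(y,k.sum(),X[k].min().round(4),X[k].max().round(4),np.median(Z[k]).round(4),end=" | ")
    print()
    k=(Z>.068)&(X<-.11)&(X>-.22)&(abs(Y)<.1)&(Z<.12); 
    for sgn in(1,-1):
        j=k&(Y*sgn>0); print(sgn,j.sum(),X[j].mean().round(3),Y[j].mean().round(3),Z[j].max().round(3),W[j][Z[j].argmax()].round(3))
e=O-.19*f
go([.40,-.05,.2],-78.6)
E
```

```text
-0.04 256 -0.1953 -0.0903 0.0572 | -0.02 275 -0.1951 -0.0867 0.0569 | 0 287 -0.1952 -0.085 0.0572 | 0.02 285 -0.1954 -0.0916 0.0571 | 0.04 280 -0.1956 -0.0905 0.0569 | 
1 25 -0.166 0.061 0.107 [0.475 0.035 0.107]
-1 93 -0.152 -0.054 0.082 [ 0.513 -0.078  0.082]
-0.04 201 -1.3976 -0.0959 0.0559 | -0.02 212 -1.3925 -0.0966 0.0556 | 0 216 -1.3852 -0.0967 0.0558 | 0.02 228 -1.3886 -0.0957 0.0559 | 0.04 221 -1.3781 -0.0952 0.0563 | 
1 48 -0.159 0.062 0.102 [0.48  0.028 0.102]
-1 78 -0.148 -0.053 0.078 [ 0.506 -0.079  0.078]
t 4.78 pos [ 0.4002 -0.1071  0.0637] yhead 14.51 tilt 0.07 q6 -0.58 F [ 0.2  1.  -1.7] w 0.182 | dxyz [ 0.0555  0.0141 -0.1362] roll 93.11
```

Request:
step_arm(
  commands=[
    {"fingers": 1, "dx": 0, "dy": 0, "dz": -0.06, "roll": 0},
    {"fingers": 1, "dx": 0.058, "dy": 0.028, "dz": -0.06, "roll": 93},
    {"fingers": 1, "dx": 0.058, "dy": 0.028, "dz": -0.06, "roll": 93},
    {"fingers": 1, "dx": 0.058, "dy": 0.028, "dz": -0.06, "roll": 93},
    {"fingers": 1, "dx": 0.058, "dy": 0.028, "dz": -0.06, "roll": 93},
    {"fingers": 1, "dx": 0.058, "dy": 0.028, "dz": -0.06, "roll": 93},
    {"fingers": 1, "dx": 0.058, "dy": 0.028, "dz": -0.06, "roll": 93},
    {"fingers": 1, "dx": 0.058, "dy": 0.028, "dz": -0.06, "roll": 93},
  ],
  squeeze=20,
)

```text
time: 5.78
tool_pos: [0.4133, -0.0451, 0.1239]
tcp_rot: [-3.028, -0.839, 0.0]
wrist_force: [1.2, -0.2, -0.7]
width: 0.184
grip_force: 35.4
```

Request:
step_arm(
  commands=[
    {"fingers": 1, "dx": 0, "dy": 0, "dz": 0, "roll": 20},
    {"fingers": 1, "dx": 0, "dy": 0, "dz": 0, "roll": 20},
    {"fingers": 1, "dx": 0, "dy": 0, "dz": 0, "roll": 20},
  ],
)

```text
time: 6.15
tool_pos: [0.4134, -0.0451, 0.1239]
tcp_rot: [-3.126, -0.312, 0.0]
wrist_force: [-0.1, -0.3, -1.9]
width: 0.183
grip_force: 35.4
```

```bash
python3 -c "
from h import *
go([.413,-.044,.111],-78.6)"
```

```text
t 6.15 pos [ 0.4134 -0.0451  0.1239] yhead -78.58 tilt 0.02 q6 1.2 F [-0.1 -0.3 -1.9] w 0.183 | dxyz [-0.0001 -0.0012  0.0129] roll 0.02
```

Request:
step_arm(
  commands=[
    {"fingers": 1, "dx": 0, "dy": 0, "dz": 0.013, "roll": 0},
    {"fingers": 1, "dx": 0.02, "dy": 0, "dz": 0.013, "roll": 0},
    {"fingers": 1, "dx": 0.03, "dy": 0, "dz": 0.013, "roll": 0},
    {"fingers": 1, "dx": 0.038, "dy": 0, "dz": 0.013, "roll": 0},
    {"fingers": 1, "dx": 0.044, "dy": 0, "dz": 0.013, "roll": 0},
  ],
  squeeze=20,
)

```text
time: 6.78
tool_pos: [0.4545, -0.0367, 0.1103]
tcp_rot: [-3.126, -0.311, 0.009]
wrist_force: [-5.5, -0.7, 3.6]
width: 0.183
grip_force: 36.2
```

```bash
python3 -c "
from h import *
go([.413,-.044,.111],-78.6)"
```

```text
t 6.78 pos [ 0.4545 -0.0367  0.1103] yhead -78.62 tilt 0.34 q6 1.24 F [-5.5 -0.7  3.6] w 0.183 | dxyz [-0.0422 -0.001  -0.0004] roll -0.02
```

Request:
step_arm(
  commands=[
    {"fingers": 1, "dx": 0.006, "dy": 0, "dz": 0, "roll": 0},
    {"fingers": 1, "dx": 0.012, "dy": 0, "dz": 0, "roll": 0},
    {"fingers": 1, "dx": 0.018, "dy": 0, "dz": 0, "roll": 0},
    {"fingers": 1, "dx": 0.024, "dy": 0, "dz": 0, "roll": 0},
    {"fingers": 1, "dx": 0.03, "dy": 0, "dz": 0, "roll": 0},
    {"fingers": 1, "dx": 0.03, "dy": 0, "dz": 0, "roll": 0},
  ],
)

```text
time: 7.52
tool_pos: [0.483, -0.0307, 0.1093]
tcp_rot: [-3.125, -0.311, 0.011]
wrist_force: [-5.7, -0.4, -2.5]
width: 0.188
grip_force: 35.3
```

```bash
python3 - <<'E'
from h import *
go([.413,-.044,.15],-78.6)
im,d,W=snap("scene","s2");im2,d2,W2=snap("top","t2")
f=np.array([.98,.197,0]);l=np.array([-.197,.98,0]);O=np.array([.653,.004,.117])
a=np.clip(cv2.resize(im[130:220,265:355],(400,400),interpolation=3)*1.6,0,255).astype(np.uint8)
b=np.clip(cv2.resize(im2[180:270,290:380],(400,400),interpolation=3)*1.6,0,255).astype(np.uint8)
cv2.imwrite("pics/c2.png",np.hstack([a,b]))
E
```

```text
t 7.53 pos [ 0.483  -0.0307  0.1093] yhead -78.64 tilt 0.42 q6 1.26 F [-5.7 -0.4 -2.5] w 0.188 | dxyz [-0.0716 -0.0008 -0.0402] roll -0.04
```

View pics/c2.png

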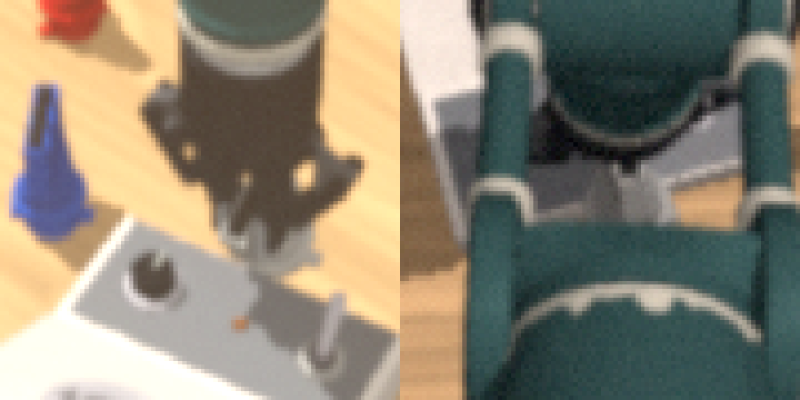

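Request:
step_arm(
  commands=[
    {"fingers": 1, "dx": 0.004, "dy": 0, "dz": 0, "roll": 0},
    {"fingers": 1, "dx": 0.004, "dy": 0, "dz": 0, "roll": 0},
    {"fingers": 1, "dx": 0.002, "dy": 0, "dz": -0.05, "roll": 0},
    {"fingers": 1, "dx": 0.0, "dy": 0, "dz": -0.11, "roll": -10},
    {"fingers": 1, "dx": 0.02, "dy": 0, "dz": -0.16, "roll": -21},
    {"fingers": 1, "dx": 0.06, "dy": 0, "dz": -0.16, "roll": -32},
    {"fingers": 1, "dx": 0.06, "dy": 0, "dz": -0.16, "roll": -43},
    {"fingers": 1, "dx": 0.06, "dy": 0, "dz": -0.16, "roll": -54},
  ],
)

```text
time: 8.62
tool_pos: [0.5456, -0.0188, 0.2709]
tcp_rot: [2.654, 1.68, 0.001]
wrist_force: [-0.0, 0.4, -2.2]
width: 0.18
grip_force: 35.3
```

Request:
step_arm(
  commands=[
    {"fingers": 1, "dx": 0, "dy": 0, "dz": 0, "roll": -128},
    {"fingers": 1, "dx": 0, "dy": 0, "dz": 0, "roll": -128},
    {"fingers": 1, "dx": 0, "dy": 0, "dz": 0, "roll": -128},
    {"fingers": 1, "dx": 0, "dy": 0, "dz": 0, "roll": -128},
    {"fingers": 1, "dx": 0, "dy": 0, "dz": 0, "roll": -128},
    {"fingers": 1, "dx": 0, "dy": 0, "dz": 0, "roll": -128},
    {"fingers": 1, "dx": 0, "dy": 0, "dz": 0, "roll": -128},
    {"fingers": 1, "dx": 0, "dy": 0, "dz": 0, "roll": -128},
  ],
)

```text
time: 9.62
tool_pos: [0.5451, -0.0189, 0.2709]
tcp_rot: [0.797, 3.039, 0.0]
wrist_force: [-0.5, -1.3, -1.5]
width: 0.184
grip_force: 35.3
```

```bash
python3 -c "
from h import *
go([.55,-.02,.27],94.5)"
```

```text
t 9.62 pos [ 0.5451 -0.0189  0.2709] yhead 60.6 tilt 0.02 q6 -1.14 F [-0.5 -1.3 -1.5] w 0.184 | dxyz [-0.0048  0.0015  0.0009] roll -33.9
```

Request:
step_arm(
  commands=[
    {"fingers": 1, "dx": 0, "dy": 0, "dz": 0, "roll": -33},
    {"fingers": 1, "dx": 0, "dy": 0, "dz": 0, "roll": -33},
    {"fingers": 1, "dx": 0, "dy": 0, "dz": 0, "roll": -33},
    {"fingers": 1, "dx": 0, "dy": 0, "dz": 0, "roll": -33},
    {"fingers": 1, "dx": 0, "dy": 0, "dz": 0, "roll": -33},
  ],
)

```text
time: 10.25
tool_pos: [0.5449, -0.0189, 0.271]
tcp_rot: [-0.084, 3.14, 0.0]
wrist_force: [0.5, -0.7, -2.3]
width: 0.182
grip_force: 35.3
```

```bash
python3 - <<'E'
from h import *
go([.55,-.02,.27],93.5)
W,im=nozcrop("s3",half=45,k=8,drop=.02)
s=read_state();p=s["tool_pos"];M=R.from_rotvec(s["tcp_rot"]).as_matrix()
Q=(W-p)@M; Q[...,2]+=.019  # grasp-point origin, tool axes
ok=(abs(Q[...,0]+.03)<.08)&(abs(Q[...,1])<.032)&(Q[...,2]>.022)&(Q[...,2]<.12)
q=Q[ok];print(len(q))
np.save("noz.npy",q)
# fit: nozzle surface-of-revolution foot (r=20,z0..24) + flange; params: tilt th, x0,y0 offset at grip, zg
from scipy.optimize import least_squares
def sdf(par):
    th,lean,y0,zg,xo=par
    ax=np.array([np.sin(th),np.sin(lean),-np.cos(th)]);ax/=np.linalg.norm(ax)
    g=np.array([xo*np.cos(th),y0,xo*np.sin(th)])  # axis point near grasp
    z=(q-g)@ax+zg; r=np.linalg.norm(q-g-np.outer((q-g)@ax,ax),axis=1)
    def box(z0,z1,rr):
        dz=np.maximum(z0-z,z-z1);dr=r-rr
        return np.where((dz>0)&(dr>0),np.hypot(dz,dr),np.maximum(dz,dr))
    return z,r,np.minimum(box(0,26,.020) if 0 else box(0,.026,.020),box(.024,.028,.0255))
def res(par):
    z,r,d=sdf(par); w=(z<.030)
    return np.where(w,np.clip(d,-.006,.006),0.0)*1e3
best=None
for th in np.radians([15,20,25,30,35]):
    for zg in(.078,.083,.088):
        f=least_squares(lambda a:np.r_[res(a),(a[3]-.083)*200,(a[1])*20,a[4]*200,a[2]*1000],[th,0,0,zg,0],loss="soft_l1",diff_step=1e-3)
        if best is None or f.cost<best.cost: best=f
print(best.cost,np.degrees(best.x[:2]).round(1),best.x[2:].round(4),(sdf(best.x)[0]<.03).sum())
E
```

```text
t 10.25 pos [ 0.5449 -0.0189  0.271 ] yhead 93.07 tilt 0.0 q6 -1.7 F [ 0.5 -0.7 -2.3] w 0.182 | dxyz [-0.005  -0.0013  0.001 ] roll -0.43
crop origin 262 118 scale 8
407
12.062205612624371 [30.6 -2.1] [ 0.0004  0.114  -0.0103] 15
```

View pics/s3.png

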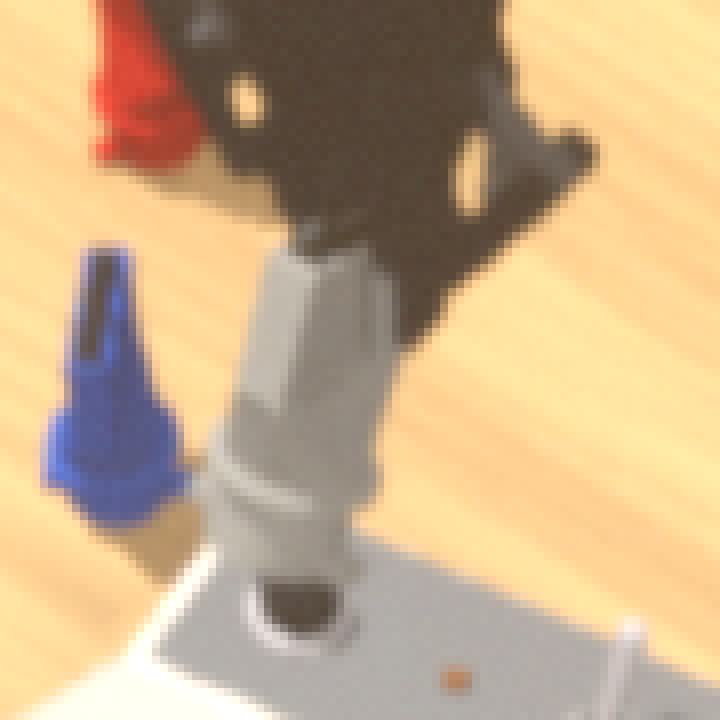

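The crop shows the nozzle leaning about 30° in the grip, with its flange at about (280,490) and its foot at about (290,560). I'll refine its pose relative to the tool with a fuller model.

```bash
cat > fit.py <<'E'
from h import *
from scipy.optimize import least_squares
def fit(q):
    def sdf(par):
        th,lean,y0,zg,xo=par
        A=R.from_euler("xy",[lean,-th]).as_matrix() # noz axes in frame x,y,(up=-z)
        P=q*[1,1,-1]; B=R.from_euler("YX",[th,lean]).as_matrix() # columns: width dir, thick dir, axis
        L=(P-[0,y0,0])@B; w=L[:,0]-xo;t=L[:,1];z=L[:,2]+zg; r=np.hypot(w,t)
        bx=lambda dr,dz:np.where((dz>0)&(dr>0),np.hypot(dz,dr),np.maximum(dz,dr))
        foot=bx(r-.020,np.maximum(-z,z-.026)); fl=bx(r-.0255,np.maximum(.024-z,z-.028))
        s=np.clip((z-.028)/.028,0,1); hw=.02+.01*s;ht=.02-.012*s; rad=ht
        dw=abs(w)-(hw-rad*(1-s));dt=abs(t)-(ht-rad*(1-s)); up=bx(np.where((dw>0)&(dt>0),np.hypot(dw,dt),np.maximum(dw,dt))-rad*(1-s),np.maximum(.028-z,z-.098))
        lug=bx(np.maximum(abs(w)-.005,abs(t)-.028),np.maximum(.001-z,z-.007))
        return np.min([foot,fl,up,lug],0)
    best=None
    for th in np.radians([22,27,32,37]):
        f=least_squares(lambda a:np.r_[np.clip(sdf(a),-.015,.015)*500,(a[3]-.083)*700,a[1]*40,a[2]*1500,a[4]*300],[th,0,0,.083,0],loss="soft_l1",diff_step=1e-4,x_scale=[.1,.1,.003,.003,.003])
        if best is None or f.cost<best.cost:best=f
    d=sdf(best.x);print("th,lean",np.degrees(best.x[:2]).round(1),"y0,zg,xo",best.x[2:].round(4),"med|d|",np.median(abs(d)).round(4),"n",len(q),(abs(d)<.003).sum())
    return best.x
E
python3 - <<'E'
from fit import *
q=np.load("noz.npy"); k=(q[:,0]>-.09)&(q[:,0]<.03); fit(q[k])
im,d,W=snap("top","t3")
s=read_state();p=s["tool_pos"];M=R.from_rotvec(s["tcp_rot"]).as_matrix()
Q=(W-p)@M; Q[...,2]+=.019
ok=(abs(Q[...,0]+.03)<.06)&(abs(Q[...,1])<.032)&(Q[...,2]>.022)&(Q[...,2]<.12);print(ok.sum())
if ok.sum()>40: fit(Q[ok]); fit(np.r_[q[k],Q[ok]])
E
```

```text
th,lean [25.3  0.3] y0,zg,xo [ 0.001   0.0834 -0.0135] med|d| 0.0006 n 407 406
0
```

```bash
cat >> h.py <<'E'
O=np.array([.653,.004,.117]);N=np.array([-.4885,-.0978,.8671])
def tcp_for(h,yh=93.07,fx=-.0478,fy=.001,fz=.0506):
    a=np.radians(yh);ty=np.array([np.cos(a),np.sin(a),0]);tx=np.array([-np.sin(a),np.cos(a),0])
    return O+N*h-fx*tx-fy*ty+[0,0,fz]
E
python3 -c "
from h import *
for h in (.05,.030,.020,.008): print(h); go(tcp_for(h),93.07)"
```

```text
0.05
t 10.35 pos [ 0.5449 -0.0189  0.2711] yhead 93.12 tilt 0.0 q6 -1.71 F [ 0.1  0.5 -1.9] w 0.183 | dxyz [-0.0367  0.0125  0.0601] roll 0.05
0.03
t 10.35 pos [ 0.5449 -0.0189  0.2711] yhead 93.12 tilt 0.0 q6 -1.71 F [ 0.1  0.5 -1.9] w 0.183 | dxyz [-0.0466  0.0139  0.0774] roll 0.05
0.02
t 10.35 pos [ 0.5449 -0.0189  0.2711] yhead 93.12 tilt 0.0 q6 -1.71 F [ 0.1  0.5 -1.9] w 0.183 | dxyz [-0.0515  0.0147  0.0861] roll 0.05
0.008
t 10.35 pos [ 0.5449 -0.0189  0.2711] yhead 93.12 tilt 0.0 q6 -1.71 F [ 0.1  0.5 -1.9] w 0.183 | dxyz [-0.0574  0.0155  0.0965] roll 0.05
```

Request:
step_arm(
  commands=[
    {"fingers": 1, "dx": -0.0367, "dy": 0.0125, "dz": 0.04, "roll": 0},
    {"fingers": 1, "dx": -0.0367, "dy": 0.0125, "dz": 0.06, "roll": 0},
    {"fingers": 1, "dx": -0.0416, "dy": 0.0132, "dz": 0.0687, "roll": 0},
    {"fingers": 1, "dx": -0.0466, "dy": 0.0139, "dz": 0.0774, "roll": 0},
    {"fingers": 1, "dx": -0.0481, "dy": 0.0141, "dz": 0.08, "roll": 0},
    {"fingers": 1, "dx": -0.0495, "dy": 0.0143, "dz": 0.0826, "roll": 0},
    {"fingers": 1, "dx": -0.0495, "dy": 0.0143, "dz": 0.0826, "roll": 0},
  ],
  squeeze=30,
)

```text
time: 11.22
tool_pos: [0.5937, -0.002, 0.189]
tcp_rot: [-0.088, 3.14, -0.0]
wrist_force: [1.0, 0.1, -2.0]
width: 0.184
grip_force: 35.2
```

```bash
python3 - <<'E'
from h import *
go(tcp_for(.02),93.07)
s=read_state();print(s["torque"].round(2))
from fit import *
im,d,W=snap("scene","s4"); p=s["tool_pos"];M=R.from_rotvec(s["tcp_rot"]).as_matrix()
Q=(W-p)@M; Q[...,2]+=.019
ok=(abs(Q[...,0]+.03)<.06)&(abs(Q[...,1])<.032)&(Q[...,2]>.022)&(Q[...,2]<.12)&((W-O)@N>.031)
x=fit(Q[ok]); B=R.from_euler("YX",x[:2]).as_matrix(); 
for zz in(0,): 
    P=(np.array([0,x[2],0])+x[4]*B[:,0]-x[3]*B[:,2])*[1,1,-1]-[0,0,.019]; Fw=p+M@P; ax=M@(B[:,2]*[1,1,-1])
ex=np.array([.85,.17,.498]);ey=np.array([-.196,.981,0])
print("foot in tool",P.round(4),"foot in outlet",[(Fw-O)@ex,(Fw-O)@ey,(Fw-O)@N],"axis err deg",np.degrees([ax@ex,ax@ey]).round(1))
c=cv2.resize(im[170:260,240:330],(600,600),interpolation=3);cv2.imwrite("pics/s4.png",np.clip(c*1.3,0,255).astype(np.uint8))
E
```

```text
t 11.22 pos [ 0.5937 -0.002   0.189 ] yhead 93.22 tilt 0.04 q6 -1.67 F [ 1.   0.1 -2. ] w 0.184 | dxyz [-0.0018  0.0004  0.0041] roll 0.15
[0.04 0.01 0.02]
th,lean [25.2  0.3] y0,zg,xo [ 0.0002  0.0816 -0.0128] med|d| 0.0006 n 296 296
foot in tool [-0.0463  0.0006  0.0494] foot in outlet [np.float64(-0.00024238578695645464), np.float64(-0.00015913526264853104), np.float64(0.026255990075748248)] axis err deg [4.8 3.1]
```

View pics/s4.png

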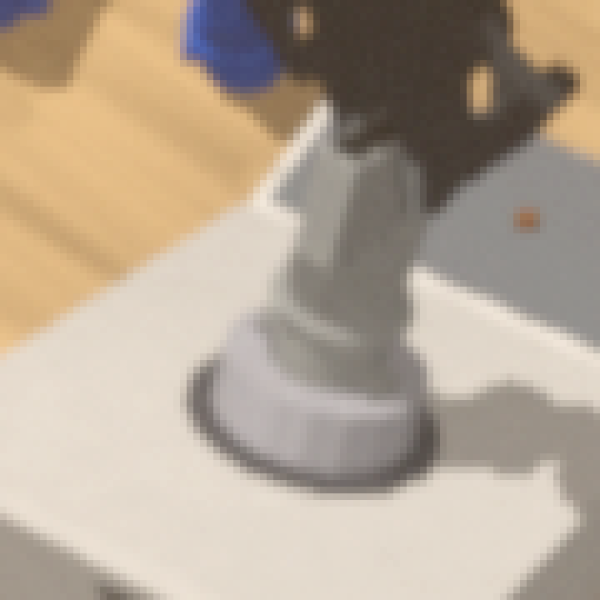

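The crop shows the foot sitting centred over the collar at about (340,380); the fit puts it within 1 mm of the axis. I'll insert it now.

Request:
step_arm(
  commands=[
    {"fingers": 1, "dx": -0.001, "dy": 0.0001, "dz": 0.0017, "roll": 0},
    {"fingers": 1, "dx": -0.002, "dy": 0.0003, "dz": 0.0035, "roll": 0},
    {"fingers": 1, "dx": -0.003, "dy": 0.0004, "dz": 0.0052, "roll": 0},
    {"fingers": 1, "dx": -0.0039, "dy": 0.0006, "dz": 0.007, "roll": 0},
    {"fingers": 1, "dx": -0.0039, "dy": 0.0006, "dz": 0.007, "roll": 0},
  ],
  squeeze=30,
)

```text
time: 11.9
tool_pos: [0.5975, -0.0011, 0.1818]
tcp_rot: [-0.088, 3.14, -0.0]
wrist_force: [-2.3, -0.9, 2.2]
width: 0.181
grip_force: 35.9
```

```bash
cat > chk.py <<'E'
from fit import *
def chk(tag,zmin=.031):
    s=read_state(); im,d,W=snap("scene",tag); p=s["tool_pos"];M=R.from_rotvec(s["tcp_rot"]).as_matrix()
    Q=(W-p)@M; Q[...,2]+=.019
    ok=(abs(Q[...,0]+.03)<.07)&(abs(Q[...,1])<.032)&(Q[...,2]>.022)&(Q[...,2]<.12)&((W-O)@N>zmin)
    x=fit(Q[ok]); B=R.from_euler("YX",x[:2]).as_matrix(); 
    P=(np.array([0,x[2],0])+x[4]*B[:,0]-x[3]*B[:,2])*[1,1,-1]-[0,0,.019]; Fw=p+M@P; ax=M@(B[:,2]*[1,1,-1])
    ex=np.array([.85,.17,.498]);ey=np.array([-.196,.981,0])
    print("foot in tool",P.round(4),"in outlet",np.round([(Fw-O)@ex,(Fw-O)@ey,(Fw-O)@N],4),"axis err",np.degrees([ax@ex,ax@ey]).round(1),"torque",s["torque"].round(2))
E
python3 -c "
from chk import *
go(tcp_for(.01),93.07); chk('s5')"
```

```text
t 11.9 pos [ 0.5975 -0.0011  0.1818] yhead 93.22 tilt 0.01 q6 -1.67 F [-2.3 -0.9  2.2] w 0.181 | dxyz [-0.003   0.0004  0.0056] roll 0.15
th,lean [26.9  0.2] y0,zg,xo [ 0.0003  0.082  -0.0113] med|d| 0.0005 n 233 233
foot in tool [-0.0473  0.0006  0.049 ] in outlet [ 0.0005 -0.0002  0.018 ] axis err [3.1 3.4] torque [-0.01  0.33  0.01]
```

Request:
step_arm(
  commands=[
    {"fingers": 1, "dx": -0.001, "dy": 0.0001, "dz": 0.0017, "roll": 0},
    {"fingers": 1, "dx": -0.002, "dy": 0.0003, "dz": 0.0035, "roll": 0},
    {"fingers": 1, "dx": -0.003, "dy": 0.0004, "dz": 0.0052, "roll": 0},
    {"fingers": 1, "dx": -0.0039, "dy": 0.0006, "dz": 0.007, "roll": 0},
    {"fingers": 1, "dx": -0.005, "dy": 0.0007, "dz": 0.0088, "roll": 0},
    {"fingers": 1, "dx": -0.005, "dy": 0.0007, "dz": 0.0088, "roll": 0},
  ],
  squeeze=40,
)

```text
time: 12.7
tool_pos: [0.6021, -0.0003, 0.1737]
tcp_rot: [0.088, -3.14, 0.0]
wrist_force: [-6.5, -0.6, 10.0]
width: 0.182
grip_force: 40.5
```

```bash
python3 -c "
from chk import *
go(tcp_for(.01),93.07); chk('s6')"
```

```text
t 12.7 pos [ 6.021e-01 -3.000e-04  1.737e-01] yhead 93.23 tilt 0.04 q6 -1.67 F [-6.5 -0.6 10. ] w 0.182 | dxyz [ 0.0016 -0.0002 -0.0025] roll 0.16
th,lean [27.8  0.4] y0,zg,xo [ 0.0002  0.0829 -0.0104] med|d| 0.0006 n 193 193
foot in tool [-0.0479  0.0008  0.0494] in outlet [ 0.0008 -0.0001  0.0079] axis err [2.3 3.4] torque [-0.08  0.84  0.08]
```

```bash
cat > turn.py <<'E'
from h import *
import sys
a0=float(sys.argv[1]);alphas=eval(sys.argv[2]);off=float(sys.argv[3]);h=float(sys.argv[4]);zg=float(sys.argv[5])
ex=np.array([.85,.17,.498]);ex/=np.linalg.norm(ex);ey=np.cross(N,ex);ey/=np.linalg.norm(ey)
s=read_state();M=R.from_rotvec(s["tcp_rot"]).as_matrix();G=s["tool_pos"]+[0,0,.019];h0=np.degrees(np.arctan2(M[1,1],M[0,1]))
def ideal(a):
    f=np.radians(80.5-a);nx=np.cos(f)*ex+np.sin(f)*ey; w=np.cross(N,nx) # along tool x
    return O+N*(h+zg)+off*w, np.degrees(np.arctan2(nx[1],nx[0])), np.degrees(np.arcsin(nx[2]))
d0=G-ideal(a0)[0];print("lean now (ex,ey,n) mm",(np.array([ex,ey,N])@d0*1e3).round(1),"yhead",h0.round(1),"ideal",round(ideal(a0)[1],1))
for a in alphas:
    g,hd,el=ideal(a); k=max(0,1-(a-a0)/30) ; d=M.T@(g+k*d0-G); print(a,"d",d.round(4),"roll",round(h0-hd,1),"elev",el.round(1))
E
python3 turn.py 0 "range(5,45,5)" .0104 .0075 .083
```

```text
lean now (ex,ey,n) mm [4.  4.1 0.5] yhead 93.2 ideal 93.1
5 d [0.0004 0.0002 0.0003] roll 4.6 elev 7.2
10 d [0.0007 0.0003 0.0006] roll 9.0 elev 9.6
15 d [0.001  0.0004 0.0008] roll 13.5 elev 11.9
20 d [0.0012 0.0005 0.001 ] roll 18.0 elev 14.2
25 d [0.0013 0.0006 0.0012] roll 22.7 elev 16.4
30 d [0.0013 0.0006 0.0013] roll 27.5 elev 18.5
35 d [0.0009 0.0014 0.001 ] roll 32.3 elev 20.4
40 d [0.0004 0.0021 0.0007] roll 37.3 elev 22.3
```

Request:
step_arm(
  commands=[
    {"fingers": 1, "dx": 0.0002, "dy": 0, "dz": 0.0006, "roll": 0},
    {"fingers": 1, "dx": 0.0004, "dy": 0.0002, "dz": 0.0008, "roll": 4.6},
    {"fingers": 1, "dx": 0.0007, "dy": 0.0003, "dz": 0.0011, "roll": 9},
    {"fingers": 1, "dx": 0.001, "dy": 0.0004, "dz": 0.0013, "roll": 13.5},
    {"fingers": 1, "dx": 0.0012, "dy": 0.0005, "dz": 0.0015, "roll": 18},
    {"fingers": 1, "dx": 0.0012, "dy": 0.0005, "dz": 0.0015, "roll": 18},
  ],
  squeeze=40,
)

```text
time: 13.5
tool_pos: [0.6026, 0.007, 0.1734]
tcp_rot: [0.399, 3.114, 0.018]
wrist_force: [-3.3, 16.4, 10.5]
width: 0.181
grip_force: 71.6
```

```bash
python3 -c "
from chk import *
go(tcp_for(.01),93.07); chk('s7')"; python3 turn.py 20 "range(25,65,5)" .0104 .0075 .083
```

```text
t 13.5 pos [0.6026 0.007  0.1734] yhead 75.39 tilt 0.66 q6 -1.36 F [-3.3 16.4 10.5] w 0.181 | dxyz [ 0.0002 -0.0078 -0.003 ] roll -17.68
th,lean [28.7  3.8] y0,zg,xo [ 0.0002  0.0827 -0.0098] med|d| 0.0007 n 199 198
foot in tool [-0.0482  0.0056  0.0487] in outlet [ 0.0015 -0.0027  0.0081] axis err [1.9 8.1] torque [4.02 0.18 1.7 ]
lean now (ex,ey,n) mm [ 4.3  7.7 -0.8] yhead 75.4 ideal 75.2
25 d [ 0.     -0.0006 -0.    ] roll 4.9 elev 16.4
30 d [-0.     -0.0012 -0.    ] roll 9.7 elev 18.5
35 d [-0.0002 -0.0018 -0.0001] roll 14.5 elev 20.4
40 d [-0.0004 -0.0024 -0.0002] roll 19.5 elev 22.3
45 d [-0.0006 -0.0031 -0.0003] roll 24.7 elev 23.9
50 d [-0.001  -0.0038 -0.0005] roll 29.9 elev 25.4
55 d [-0.0014 -0.0031 -0.0009] roll 35.3 elev 26.7
60 d [-0.0019 -0.0025 -0.0013] roll 40.8 elev 27.8
```

Request:
step_arm(
  commands=[
    {"fingers": 1, "dx": 0, "dy": 0.002, "dz": 0.0004, "roll": 4.8},
    {"fingers": 1, "dx": 0, "dy": 0.003, "dz": 0.0006, "roll": 9.6},
    {"fingers": 1, "dx": 0, "dy": 0.003, "dz": 0.0006, "roll": 9.6},
  ],
  squeeze=20,
)

```text
time: 13.92
tool_pos: [0.6027, 0.01, 0.1737]
tcp_rot: [0.652, 3.072, 0.016]
wrist_force: [-8.9, 16.9, 14.8]
width: 0.182
grip_force: 137.6
```

```bash
python3 -c "
from chk import *
go(tcp_for(.01),93.07); chk('s8')"
```

```text
t 13.93 pos [0.6027 0.01   0.1737] yhead 66.03 tilt 0.58 q6 -1.19 F [-8.9 16.9 14.8] w 0.182 | dxyz [-0.0022 -0.0106 -0.0027] roll -27.04
th,lean [32.4  6.7] y0,zg,xo [ 0.0003  0.0828 -0.0087] med|d| 0.0008 n 194 192
foot in tool [-0.0514  0.0099  0.0458] in outlet [ 0.0052 -0.0054  0.0096] axis err [-1.2 11.7] torque [4.05 0.52 3.05]
```

Request:
step_arm(
  commands=[
    {"fingers": 0.6, "dx": 0, "dy": -0.002, "dz": 0, "roll": 0},
    {"fingers": 0.4, "dx": 0, "dy": -0.003, "dz": 0, "roll": 0},
    {"fingers": 0.4, "dx": 0, "dy": -0.003, "dz": 0, "roll": 0},
  ],
  squeeze=20,
)

```text
time: 14.35
tool_pos: [0.5998, 0.0002, 0.1703]
tcp_rot: [-0.662, -3.069, 0.002]
wrist_force: [-5.2, -0.9, 5.6]
width: 0.305
grip_force: 4.4
```

```bash
cat > pose.py <<'E'
from h import *
from scipy.optimize import least_squares
ex=np.array([.85,.17,.498]);ex/=np.linalg.norm(ex);ey=np.cross(N,ex);ey/=np.linalg.norm(ey);E=np.array([ex,ey,N])
def pose(tag,name="scene",zlo=.029):
    "nozzle pose in outlet frame: yaw phi of nozzle x from ex, tilt (ax,ay), foot x,y,z"
    im,d,W=snap(name,tag);L=(W-O)@E.T; s=read_state();M=R.from_rotvec(s["tcp_rot"]).as_matrix();Q=(W-s["tool_pos"])@M
    q=L[(L[...,2]>zlo)&(L[...,2]<.125)&(np.hypot(L[...,0],L[...,1])<.04)&((Q[...,2]>.004)|(np.linalg.norm(Q,axis=-1)>.16))]
    bx=lambda dr,dz:np.where((dz>0)&(dr>0),np.hypot(dz,dr),np.maximum(dz,dr))
    def sdf(a):
        B=R.from_euler("ZYX",[a[0],a[1],a[2]]).as_matrix();l=(q-[a[3],a[4],a[5]])@B;t,w,z=l.T;r=np.hypot(t,w)
        foot=bx(r-.020,np.maximum(-z,z-.026));fl=bx(r-.0255,np.maximum(.024-z,z-.028))
        k=np.clip((z-.028)/.028,0,1);hw=.02+.01*k;ht=.02-.012*k;rad=ht*(1-k)
        dw=abs(w)-hw+rad;dt=abs(t)-ht+rad
        up=bx(np.where((dw>0)&(dt>0),np.hypot(dw,dt),np.maximum(dw,dt))-rad,np.maximum(.028-z,z-.098))
        return np.min([foot,fl,up],0)
    best=None
    for f in np.radians([85,65,45,25,5,-15]):
        g=least_squares(lambda a:np.r_[np.clip(sdf(a),-.015,.015)*500,a[1:3]*10,a[3:5]*300],[f,0,0,0,0,.01],loss="soft_l1",diff_step=1e-4,x_scale=[.1,.1,.1,.003,.003,.003])
        if best is None or g.cost<best.cost:best=g
    a=best.x;dd=sdf(a);B=R.from_euler("ZYX",a[:3]).as_matrix()
    print(tag,"phi",np.degrees(a[0]).round(1),"axis tilt x,y",np.degrees(B[:2,2]).round(1),"foot",(a[3:]*1e3).round(1),"n",len(q),"med|d|mm",(np.median(abs(dd))*1e3).round(2),"cost",round(best.cost,1))
E
python3 -c "
from pose import *
go([.6,0,.17],66); pose('s9')"
```

```text
t 14.35 pos [5.998e-01 2.000e-04 1.703e-01] yhead 65.64 tilt 0.12 q6 -1.19 F [-5.2 -0.9  5.6] w 0.305 | dxyz [-0.0003 -0.0001  0.0003] roll -0.36
s9 phi 56.6 axis tilt x,y [-0.2  1. ] foot [-0.3 -1.1 10.3] n 177 med|d|mm 0.76 cost 21.3
```

The nozzle is captured under the lips: turned 24°, foot at 10 mm, no lean. I'll turn it further with the fingers as a loose wrench centred on the axis.

```bash
python3 -c "
from h import *
go([.6066,-.0053,.19],65)"
```

```text
t 14.4 pos [5.998e-01 2.000e-04 1.703e-01] yhead 65.62 tilt 0.11 q6 -1.19 F [-5.4 -0.7  5.7] w 0.3 | dxyz [-0.0084 -0.0022 -0.0197] roll 0.62
```

Request:
step_arm(
  commands=[
    {"fingers": 0.25, "dx": 0, "dy": 0, "dz": -0.008, "roll": 0},
    {"fingers": 0.25, "dx": -0.0084, "dy": -0.0022, "dz": -0.02, "roll": 0},
    {"fingers": 0.25, "dx": -0.0084, "dy": -0.0022, "dz": -0.02, "roll": 7},
    {"fingers": 0.25, "dx": -0.0084, "dy": -0.0022, "dz": -0.02, "roll": 14},
    {"fingers": 0.25, "dx": -0.0084, "dy": -0.0022, "dz": -0.02, "roll": 21},
    {"fingers": 0.25, "dx": -0.0084, "dy": -0.0022, "dz": -0.02, "roll": 28},
    {"fingers": 0.25, "dx": -0.0084, "dy": -0.0022, "dz": -0.02, "roll": 35},
    {"fingers": 0.25, "dx": -0.0084, "dy": -0.0022, "dz": -0.02, "roll": 35},
  ],
  squeeze=40,
)

```text
time: 15.4
tool_pos: [0.6088, -0.0059, 0.1913]
tcp_rot: [1.553, 2.728, 0.0]
wrist_force: [1.5, -3.0, -1.1]
width: 0.375
grip_force: 6.6
```

```bash
python3 -c "
from pose import *
go([.6066,-.0053,.19],11.3); pose('s10')"
```

```text
t 15.4 pos [ 0.6088 -0.0059  0.1913] yhead 30.71 tilt 0.15 q6 -0.59 F [ 1.5 -3.  -1.1] w 0.375 | dxyz [ 0.0016 -0.0016  0.0013] roll 19.41
s10 phi 44.4 axis tilt x,y [-2.   5.6] foot [ 0.2 -2.6 10.2] n 437 med|d|mm 0.81 cost 76.3
```

Request:
step_arm(
  commands=[
    {"fingers": 0.25, "dx": 0, "dy": 0, "dz": 0, "roll": 6},
    {"fingers": 0.25, "dx": 0, "dy": 0, "dz": 0, "roll": 12},
    {"fingers": 0.25, "dx": 0, "dy": 0, "dz": 0, "roll": 18},
    {"fingers": 0.25, "dx": 0, "dy": 0, "dz": 0, "roll": 24},
    {"fingers": 0.25, "dx": 0, "dy": 0, "dz": 0, "roll": 24},
  ],
)

```text
time: 16.08
tool_pos: [0.6071, -0.0051, 0.1911]
tcp_rot: [-2.086, -2.349, 0.001]
wrist_force: [-3.2, -1.8, 1.7]
width: 0.378
grip_force: 6.6
```

```bash
python3 -c "
from pose import *
go([.6066,-.0053,.19],11.3); pose('s11')"
```

```text
t 16.07 pos [ 0.6071 -0.0051  0.1911] yhead 6.78 tilt 0.04 q6 -0.17 F [-3.2 -1.8  1.7] w 0.378 | dxyz [-0.0001 -0.0006  0.0011] roll -4.52
s11 phi 15.9 axis tilt x,y [-0.7  8. ] foot [ 0.1 -2.5 11. ] n 434 med|d|mm 0.92 cost 84.1
```

Request:
step_arm(
  commands=[
    {"fingers": 0.25, "dx": 0, "dy": 0, "dz": 0, "roll": 5},
    {"fingers": 0.25, "dx": 0, "dy": 0, "dz": 0, "roll": 10},
    {"fingers": 0.25, "dx": 0, "dy": 0, "dz": 0, "roll": 15},
    {"fingers": 0.25, "dx": 0, "dy": 0, "dz": 0, "roll": 15},
  ],
)

```text
time: 16.62
tool_pos: [0.6072, -0.0053, 0.1912]
tcp_rot: [2.375, 2.056, -0.001]
wrist_force: [-4.6, -1.9, 3.3]
width: 0.373
grip_force: 4.2
```

```bash
python3 -c "
from pose import *
go([.6066,-.0053,.19],11.3); pose('s12')"
```

```text
t 16.62 pos [ 0.6072 -0.0053  0.1912] yhead -8.22 tilt 0.03 q6 0.09 F [-4.6 -1.9  3.3] w 0.373 | dxyz [-0.0001 -0.0006  0.0012] roll -19.52
s12 phi -2.4 axis tilt x,y [2.4 6.8] foot [-0.9 -2.2 14.2] n 397 med|d|mm 0.78 cost 71.0
```

Request:
step_arm(
  commands=[
    {"fingers": -0.1, "dx": 0, "dy": 0, "dz": 0, "roll": -3},
    {"fingers": -0.3, "dx": 0, "dy": 0, "dz": 0, "roll": -10},
    {"fingers": -0.3, "dx": 0, "dy": 0, "dz": 0, "roll": -19},
    {"fingers": -0.3, "dx": 0, "dy": 0, "dz": -0.03, "roll": -19},
    {"fingers": -0.3, "dx": 0, "dy": 0, "dz": -0.08, "roll": -19},
    {"fingers": -0.3, "dx": 0, "dy": 0, "dz": -0.1, "roll": -19},
    {"fingers": -0.3, "dx": 0, "dy": 0, "dz": -0.1, "roll": -19},
  ],
)

```text
time: 17.55
tool_pos: [0.6089, -0.0047, 0.2925]
tcp_rot: [2.003, 2.416, 0.005]
wrist_force: [-0.9, -0.2, -0.2]
width: 0.649
grip_force: 0.0
```

```bash
python3 - <<'E'
from pose import *
go([.45,0.03,.2],-78.6); pose('s13'); 
im=np.load("s13.npz")["im"];cv2.imwrite("pics/c13.png",np.clip(cv2.resize(im[150:260,230:360],(780,600),interpolation=3)*1.3,0,255).astype(np.uint8))
E
```

```text
t 17.55 pos [ 0.6089 -0.0047  0.2925] yhead 10.69 tilt 0.27 q6 -0.24 F [-0.9 -0.2 -0.2] w 0.649 | dxyz [ 0.0636 -0.1501  0.0918] roll 89.29
s13 phi -2.4 axis tilt x,y [0.2 0.7] foot [-0.6 -1.2 14.2] n 862 med|d|mm 0.83 cost 143.7
```

View pics/c13.png

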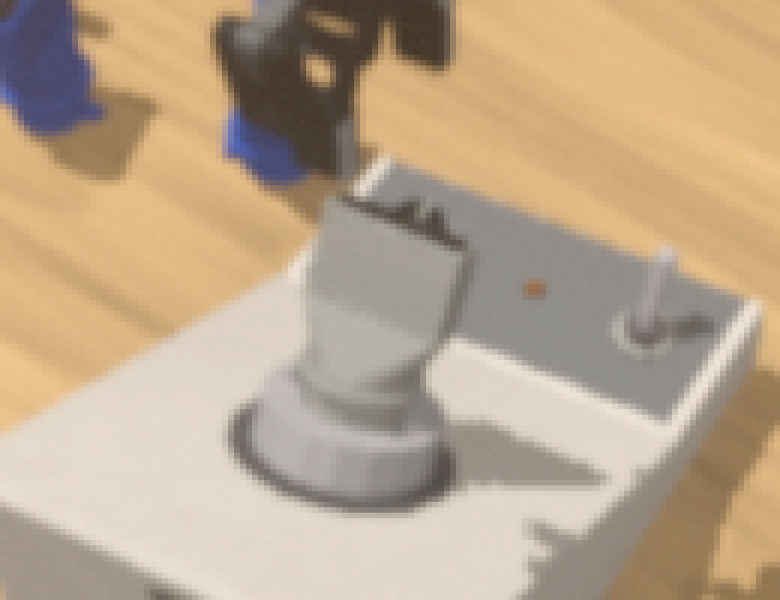

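The crop shows the nozzle seated in the collar with its mouth across the heater, top edge from (340,200) to (465,245), and the fingers clear; the fit gives φ −2°, tilt below 1° and foot at about 14–15 mm. It is locked. The switch at (660,290) still leans to the front, so I'll shut the fingers and go in front of it.

```bash
python3 -c "
from h import *
go([.434,.021,.25],10.7);go([.434,.021,.084],10.7)"
```

```text
t 17.6 pos [ 0.6077 -0.0048  0.2903] yhead 10.67 tilt 0.06 q6 -0.24 F [ 0.4  0.4 -0.2] w 0.651 | dxyz [ 0.0575 -0.166   0.0402] roll -0.03
t 17.6 pos [ 0.6077 -0.0048  0.2903] yhead 10.67 tilt 0.06 q6 -0.24 F [ 0.4  0.4 -0.2] w 0.651 | dxyz [ 0.0575 -0.1661  0.2062] roll -0.03
```

Request:
step_arm(
  commands=[
    {"fingers": 1, "dx": 0.02, "dy": -0.06, "dz": 0, "roll": 0},
    {"fingers": 1, "dx": 0.04, "dy": -0.12, "dz": 0.02, "roll": 0},
    {"fingers": 1, "dx": 0.0575, "dy": -0.166, "dz": 0.04, "roll": 0},
    {"fingers": 1, "dx": 0.0575, "dy": -0.166, "dz": 0.08, "roll": 0},
    {"fingers": 1, "dx": 0.0575, "dy": -0.166, "dz": 0.13, "roll": 0},
    {"fingers": 1, "dx": 0.0575, "dy": -0.166, "dz": 0.18, "roll": 0},
    {"fingers": 1, "dx": 0.0575, "dy": -0.166, "dz": 0.206, "roll": 0},
    {"fingers": 1, "dx": 0.0575, "dy": -0.166, "dz": 0.206, "roll": 0},
  ],
)

```text
time: 18.6
tool_pos: [0.429, 0.0211, 0.0802]
tcp_rot: [-2.001, -2.412, 0.009]
wrist_force: [-0.9, 1.2, 1.3]
width: 0.006
grip_force: 0.0
```

```bash
python3 -c "
from h import *
go([.493-.012,.033-.003,.084],10.7)"
```

```text
t 18.6 pos [0.429  0.0211 0.0802] yhead 10.64 tilt 0.56 q6 -0.2 F [-0.9  1.2  1.3] w 0.006 | dxyz [-0.0008  0.0527 -0.0043] roll -0.06
```

Request:
step_arm(
  commands=[
    {"fingers": 1, "dx": 0, "dy": 0.012, "dz": -0.002, "roll": 0},
    {"fingers": 1, "dx": 0, "dy": 0.024, "dz": -0.002, "roll": 0},
    {"fingers": 1, "dx": 0, "dy": 0.034, "dz": -0.002, "roll": 0},
    {"fingers": 1, "dx": 0, "dy": 0.042, "dz": -0.002, "roll": 0},
    {"fingers": 1, "dx": 0, "dy": 0.05, "dz": -0.002, "roll": 0},
    {"fingers": 1, "dx": 0, "dy": 0.055, "dz": -0.002, "roll": 0},
    {"fingers": 1, "dx": 0, "dy": 0.055, "dz": -0.002, "roll": 0},
  ],
)

```text
time: 19.48
tool_pos: [0.4883, 0.0312, 0.0865]
tcp_rot: [2.006, 2.417, 0.001]
wrist_force: [-1.1, 0.6, -0.3]
width: 0.001
grip_force: 0.0
```

```bash
python3 - <<'E'
from h import *
go([.434,.021,.2],10.7)
W=snap("scene","s14")[2]
f=np.array([.98,.197,0]);l=np.array([-.197,.98,0]);H=O-.151*f+.06*l;H[2]=.061
Z=W[...,2];X=(W-H)@f;Y=(W-H)@l
for z in np.arange(.066,.11,.006):
    k=(abs(Z-z)<.003)&(abs(Y)<.012)&(X>-.04)&(X<.04);print(z.round(3),k.sum(),(X[k].mean().round(4),X[k].max().round(4)) if k.any() else "")
E
```

```text
t 19.48 pos [0.4883 0.0312 0.0865] yhead 10.62 tilt 0.03 q6 -0.17 F [-1.1  0.6 -0.3] w 0.001 | dxyz [-0.     -0.0551 -0.1136] roll -0.08
0.066 18 (np.float64(0.0037), np.float64(0.0244))
0.072 1 (np.float64(0.006), np.float64(0.006))
0.078 0 
0.084 0 
0.09 8 (np.float64(0.0082), np.float64(0.019))
0.096 15 (np.float64(0.0104), np.float64(0.0223))
0.102 21 (np.float64(0.0125), np.float64(0.0224))
0.108 9 (np.float64(0.0044), np.float64(0.0125))
```

Request:
step_arm(
  commands=[
    {"fingers": 1, "dx": 0, "dy": 0.004, "dz": 0, "roll": 0},
    {"fingers": 1, "dx": 0, "dy": 0.007, "dz": 0, "roll": 0},
    {"fingers": 1, "dx": 0, "dy": 0.007, "dz": 0, "roll": 0},
  ],
)

```text
time: 19.9
tool_pos: [0.4907, 0.0318, 0.0858]
tcp_rot: [-2.002, -2.413, 0.01]
wrist_force: [-9.9, -2.8, 8.1]
width: 0.002
grip_force: 6.6
```

Request:
step_arm(
  commands=[
    {"fingers": 1, "dx": 0, "dy": -0.02, "dz": 0, "roll": 0},
    {"fingers": 1, "dx": 0, "dy": -0.06, "dz": 0, "roll": 0},
    {"fingers": 1, "dx": 0, "dy": -0.06, "dz": -0.06, "roll": 0},
    {"fingers": 1, "dx": 0, "dy": -0.06, "dz": -0.12, "roll": 0},
    {"fingers": 1, "dx": 0, "dy": -0.06, "dz": -0.15, "roll": 0},
    {"fingers": 1, "dx": 0, "dy": -0.06, "dz": -0.15, "roll": 0},
  ],
)

```text
time: 20.65
tool_pos: [0.4382, 0.0213, 0.2403]
tcp_rot: [2.002, 2.413, 0.008]
wrist_force: [-0.8, 0.2, 0.1]
width: -0.002
grip_force: 0.0
```

```bash
python3 - <<'E'
from pose import *
go([.434,.021,.2],10.7); pose("s15")
z=np.load("s15.npz");W=z["W"]
f=np.array([.98,.197,0]);l=np.array([-.197,.98,0]);H=O-.151*f+.06*l;H[2]=.061
Z=W[...,2];X=(W-H)@f;Y=(W-H)@l
k=(Z>.085)&(Z<.112)&(abs(Y)<.02)&(abs(X)<.045);print(k.sum(),X[k].mean(),Z[k].mean(),"lean",np.arctan2(X[k].mean(),Z[k].mean()-.061))
cv2.imwrite("pics/c15.png",np.clip(cv2.resize(z["im"][150:260,230:360],(780,600),interpolation=3)*1.3,0,255).astype(np.uint8))
E
```

```text
t 20.65 pos [0.4382 0.0213 0.2403] yhead 10.62 tilt 0.46 q6 -0.19 F [-0.8  0.2  0.1] w -0.002 | dxyz [ 0.0005 -0.0045  0.0403] roll -0.08
s15 phi -2.3 axis tilt x,y [0.6 0.7] foot [-1.  -1.2 14.2] n 868 med|d|mm 0.83 cost 137.2
17 0.020020394587908025 0.09858300363456421 lean 0.4894626361491957
```

View pics/c15.png

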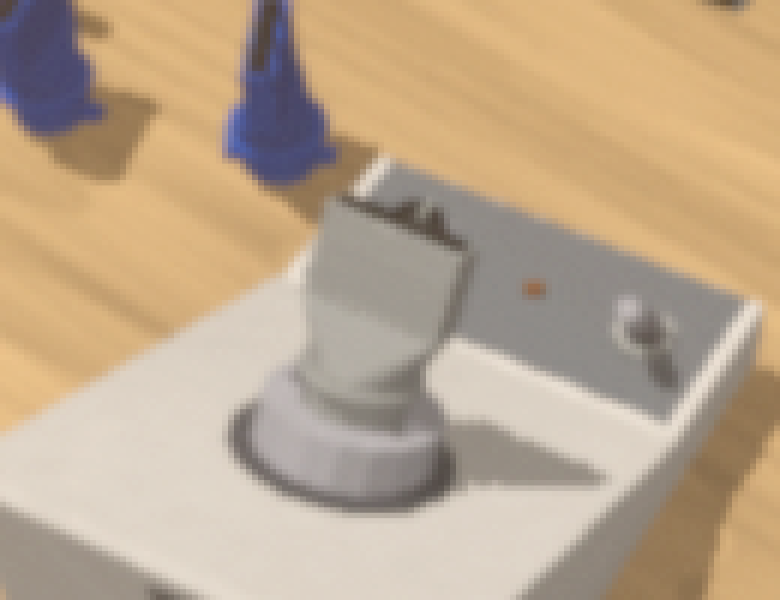

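The crop shows the nozzle still locked, and the lever at (640,320) now leans to the rear: 0.49 rad from vertical, which is the end stop. The arm touches nothing, so I'll hand the job in.

```bash
python3 -c "
from workcell import *
print(finish_job())"
```

```text
the job is handed in; nothing more can be done
None
```

The slot nozzle is locked in the outlet and released, the fan switch is pushed over to the rear, and the job was handed in at about 20.7 s of the 58 s allowed; the hand-in gave no verdict back.

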